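# Top up a mill jar, stir the charge and close it

### The job

Of the two squat steel jars, find the one that already has two round white balls in it and put all the six-sided white slugs from the tray into it as well; the other jar stays empty. Then lift the stirring rod out of its stand and stir the charge at least three full turns round the jar with the rod's tip close to the jar's bottom and near the wall, so that it sweeps the pieces round. Finally stand the rod fully back in its stand and lay the steel lid flat in the jar's rim, leaving the flask and the white-capped bottle where they are.

Things in the scene. Friction and masses are not known exactly. Their poses are not given: they have to be found in the camera images.
- jar_a: squat open stainless jar, fixed to the worktop, 141 mm across its rim and 61 mm high. Origin: centre of its underside on the worktop; axes parallel to the world's. Inside: round, radius 57 mm, flat floor 6 mm above the origin. 56 mm above the origin is a flat ring seat (radius 58 to 65 mm) for the lid, with a raised lip round it of inner radius 65 mm up to 61 mm. The two jars look alike and their places change; the one that has the balls in it at the start is the one to fill
- jar_b: the second, like jar: same shape, size and origin
- tray: fixed aluminium tray, 150 mm (its x) by 210 mm (its y), floor 3 mm thick, rim 10 mm high. Origin: centre of its underside. The slugs stand in it at the start
- slug_0_mid (a point): centre of a white glazed (slippery) ceramic slug: hexagonal prism 23.4 mm across flats (27 mm across corners), 24 mm high, 30 g, standing upright in the tray. Its z is the prism's axis, its x points at a corner (flats face 30, 90, 150 deg.. from x). 3 to 5 slugs are there; absent ones read None from the start
- slug_1_mid (a point): centre of a white glazed (slippery) ceramic slug: hexagonal prism 23.4 mm across flats (27 mm across corners), 24 mm high, 30 g, standing upright in the tray. Its z is the prism's axis, its x points at a corner (flats face 30, 90, 150 deg.. from x). 3 to 5 slugs are there; absent ones read None from the start
- slug_2_mid (a point): centre of a white glazed (slippery) ceramic slug: hexagonal prism 23.4 mm across flats (27 mm across corners), 24 mm high, 30 g, standing upright in the tray. Its z is the prism's axis, its x points at a corner (flats face 30, 90, 150 deg.. from x). 3 to 5 slugs are there; absent ones read None from the start
- slug_3_mid (a point): centre of a white glazed (slippery) ceramic slug: hexagonal prism 23.4 mm across flats (27 mm across corners), 24 mm high, 30 g, standing upright in the tray. Its z is the prism's axis, its x points at a corner (flats face 30, 90, 150 deg.. from x). 3 to 5 slugs are there; absent ones read None from the start
- slug_4_mid (a point): centre of a white glazed (slippery) ceramic slug: hexagonal prism 23.4 mm across flats (27 mm across corners), 24 mm high, 30 g, standing upright in the tray. Its z is the prism's axis, its x points at a corner (flats face 30, 90, 150 deg.. from x). 3 to 5 slugs are there; absent ones read None from the start
- ball_0: centre of a round white glazed ceramic ball, diameter 24 mm, 20 g, lying loose in the jar that is to be filled (speeds of slugs and balls are judged while stirring)
- ball_1: centre of a round white glazed ceramic ball, diameter 24 mm, 20 g, lying loose in the jar that is to be filled (speeds of slugs and balls are judged while stirring)
- rod_grip (a point): centre of the stirring rod's handle: black square block 22 x 22 mm (sides along the rod's x and y), 58 mm long, its top 29 mm above this point and its bottom 29 mm below. z runs up along the rod. Right below the handle a grey collar, diameter 44 mm, 6 mm thick. The rod weighs 90 g
- rod_tip (a point): lowest point of the rod, 107 mm below rod_grip on the rod's axis: a steel ball end of diameter 16 mm on a 12 mm shaft; the collar's underside is 72 mm above this point. Stirring goes well with the rod's axis 41 to 46 mm from the jar's axis and 4 to 8 mm above its floor; nearer the axis pieces may wedge between rod and wall; if pieces jam (over some 15 N sideways), lift the tip out and go in again at a gap. Held with the fingertips just above the collar, the rod stays straight
- holder: fixed grey stand for the rod: foot disc of diameter 84 mm with an upright tube, 80 mm high, bore diameter 26 mm widening to about 34 mm at the mouth. Origin: centre of the underside. With the rod standing fully in it, upright, the collar rests on the tube's mouth and rod_tip is 8 mm above this origin, on its axis
- lid_knob (a point): on the axis of the steel disc lid, 15 mm above its underside; disc diameter 124 mm, 4 mm thick, with a black knob of diameter 24 mm from 4 to 28 mm above the underside, about 200 g. Lies on the worktop at the start. Seated in the jar its underside is 56 mm above the jar's origin, so this point is 71 mm above it
- flask: bystander: conical glass flask, 95 mm across, 113 mm high, origin at the centre of its underside
- bottle: bystander: white-capped bottle, 53 mm across, 118 mm high, origin at the centre of its underside
Mind the look-alikes: they are no part of the job. Leave any pink or purple look-alike of the part that bears rod_grip alone.

How it is judged:
By the outcome, as a careful person would: the job done as asked, in the order asked, and still so for the second after the job is handed in, with the robot touching nothing.
Of slug_0, slug_1, slug_2, slug_3, slug_4 only 3 to 5 are there at a start; the rules pass over those that are not, and their reading is None.
At some moment in a run one of jar_lid, slug_0, slug_1, slug_2, slug_3, slug_4 may be knocked a few centimetres aside while the robot is not near it.
It also fails if it takes over 200 s, if anything falls off the work surface, if the arm or the gripper's body presses on something with over 40 N, if the wrist force passes 120 N, or if a joint passes its speed limit or range.

### The arm

A 6-joint arm with a two-finger parallel gripper is mounted at the origin on a cart in front of the work surface, level with it; the furniture and walls round the work are solid. World frame = base frame: x ahead of the robot, y to its left, z up, the work surface at z = 0. Lengths are in m, angles in rad, forces in N, time in s.
With the tool pointing down it reaches from about 0.275 to 0.75 m from the base axis. Payload 10.2 kg.
Tool frame: the origin (TCP) lies midway between the tips of the shut fingers; the grasp point (between the pads) lies 19 mm behind it (env.hold_point_z is the distance from the TCP to the grasp point, in m); x points along the fingers, z is the direction in which the jaws open and shut, and the axes are right-handed (so a half turn about x gives the same grasp; the last joint's range is limited). The gripper opens to 85 mm and grips with 20 to 120 N. Pads are 22 mm wide; open, the fingers measure 114 mm over their backs; the gripper's body (76 mm by 85 mm) begins 54 mm behind the grasp point. The pads swing forward as they close: fully open they stand 13 mm farther back than shut.
Start: joints at [-0.223, 0.313, 1.498, -0, 1.331, -0.223], TCP at [0.525, -0, 0.231] pointing down, gripper open.
Joint ranges: [-2.94, 2.94], [-0.97, 2.17], [0.19, 2.56], [-1.23, 4.37], [0.02, 3.11], [-2.88, 2.88]. Speed limits (rad/s): [2.39, 2.39, 3.01, 3.14, 3.14, 3.14].

### API

Orientations are given as a unit quaternion [x, y, z, w].
In Python, from bench import env, kinematics, monitor, eyes, job gives the robot as it stands. The module is installed in compiled form; this text tells all that it offers. Calls block until the motion is done:
- env.reach(position, orientation): joint-space move of the TCP to a pose.
- env.movel(position, velocity=0.15, frame=None, guard=None): straight line of the TCP; frame=None keeps the orientation; velocity is the mean speed in m/s. With guard (N) it stops when the force on the tool has changed by that much, and returns True; else False.
- env.set_joints(angles): joint-space move.
- env.release() and env.close_gripper(effort=None): open the fingers fully, or close them until they stop; effort is the grip in N (None keeps the last).
- env.hold(seconds).
- kinematics.ik(position, orientation): joint angles nearest the present ones, or None.
- monitor.sense(): the state.
- eyes.grab_frame(name): name is "scene" or "side" or "wrist"; returns a dict with "frame" (384x512x3 uint8, red, green, blue), "mtx" (3x3 intrinsics, pixels), "view" (4x4, takes a point from world to camera coordinates). Camera axes: x right, y down, z forward; pixel columns grow to the right and rows downward; lengths in m; the calibration is good to about 2 mm. A picture is of the moment at which its call begins. There is no depth.
A pose or a line that the arm cannot do raises env.MotionError and nothing moves.
- job.hand_in(): hands the job in, once; it reports no verdict.
The state is a dict: "clock": time; "joints": joint angles; "qvel": joint speeds; "joint_efforts": joint torques, N m; "position": TCP position; "ee_rot": TCP orientation; "contact_force": force on the tool from outside, world axes, zero at the start; "ft_torque": the same for the moment, N m; "finger_gap": opening from 0.0 (shut) to 1.0 (fully open).
Only numpy, scipy, OpenCV 4.12 (cv2) and the standard library are available. Lean on these libraries where they do the work, as an engineer would, in place of code of your own. Each camera call takes 0.05 s, during which the arm holds its last target. There are 200 camera calls.

## Working session

There is one attempt and no reset: what is moved stays moved. The work goes in short steps, each a Python script; the robot and the scene stay as the last script left them, time stands still between calls to the robot, and variables do not carry over. Pictures are saved under pics/ and viewed, about 12 in all and at most 16, crops included, and the job is handed in when it is done.

```bash
mkdir -p pics; cat > h.py <<'E'
import numpy as np, cv2
from bench import env, kinematics, monitor, eyes, job
from scipy.spatial.transform import Rotation as R
def grab(n,save=None):
    f=eyes.grab_frame(n)
    if save: cv2.imwrite('pics/'+save,f['frame'][:,:,::-1])
    return f
def ray(f,u,v,z):
    K=np.array(f['mtx']);V=np.array(f['view']);Rm=V[:3,:3];c=-Rm.T@V[:3,3]
    d=Rm.T@np.linalg.solve(K,[u,v,1.]);return c+d*(z-c[2])/d[2]
def proj(f,p):
    K=np.array(f['mtx']);V=np.array(f['view']);q=K@(V[:3,:3]@np.array(p)+V[:3,3]);return q[:2]/q[2]
def down(a):
    "tool pointing down (x=-Z), jaw axis z at world angle a"
    x=np.array([0,0,-1.]);z=np.array([np.cos(a),np.sin(a),0]);y=np.cross(z,x)
    return R.from_matrix(np.c_[x,y,z]).as_quat()
def st():
    s=monitor.sense();return s
E
python3 - <<'E'
from h import *
for n in('scene','side','wrist'):
    f=grab(n,n+'0.png');V=np.array(f['view']);print(n,np.round(f['mtx'],1).tolist(),np.round(V,3).tolist())
    cv2.imwrite('pics/%s0b.png'%n,cv2.resize(f['frame'][:,:,::-1],(800,600),interpolation=cv2.INTER_CUBIC))
s=st();print(s,R.from_quat(s['ee_rot']).as_matrix().round(2),env.hold_point_z)
E
```

```text
scene [[370.2, 0.0, 257.1], [0.0, 370.2, 190.2], [0.0, 0.0, 1.0]] [[-0.799, -0.601, -0.008, 0.467], [-0.446, 0.602, -0.663, 0.318], [0.403, -0.526, -0.749, 0.987], [0.0, 0.0, 0.0, 1.0]]
side [[376.2, 0.0, 255.5], [0.0, 376.2, 198.3], [0.0, 0.0, 1.0]] [[0.923, -0.384, 0.026, -0.503], [-0.163, -0.451, -0.877, 0.179], [0.348, 0.806, -0.479, 1.124], [0.0, 0.0, 0.0, 1.0]]
wrist [[300.8, 0.0, 256.5], [0.0, 300.8, 197.4], [0.0, 0.0, 1.0]] [[1.0, -0.0, -0.002, -0.524], [0.0, -0.95, 0.313, -0.041], [-0.002, -0.313, -0.95, 0.38], [0.0, 0.0, 0.0, 1.0]]
{'clock': 0.15, 'joints': array([-2.23366431e-01,  3.13303073e-01,  1.49823270e+00,  2.21176020e-05,
        1.33098093e+00, -2.23390002e-01]), 'qvel': array([-0.00049707, -0.00273917, -0.0007266 , -0.00084838,  0.00114798,
        0.0003469 ]), 'joint_efforts': array([ 1.79854873e-03, -4.12368500e+01, -2.59796566e+01, -1.57318855e-04,
        3.17765021e-03, -3.62555340e-05]), 'position': array([5.24822092e-01, 5.14960482e-05, 2.30887195e-01]), 'ee_rot': array([7.33057382e-05, 7.07423606e-01, 8.62514773e-05, 7.06789805e-01]), 'contact_force': array([-0.01698814,  0.02664959, -0.12116867]), 'ft_torque': array([ 0.02079262, -0.01569777, -0.01285568]), 'finger_gap': 0.9992853551604068} [[-0. -0.  1.]
 [ 0.  1.  0.]
 [-1.  0. -0.]] 0.0187
```

View pics/scene0b.png

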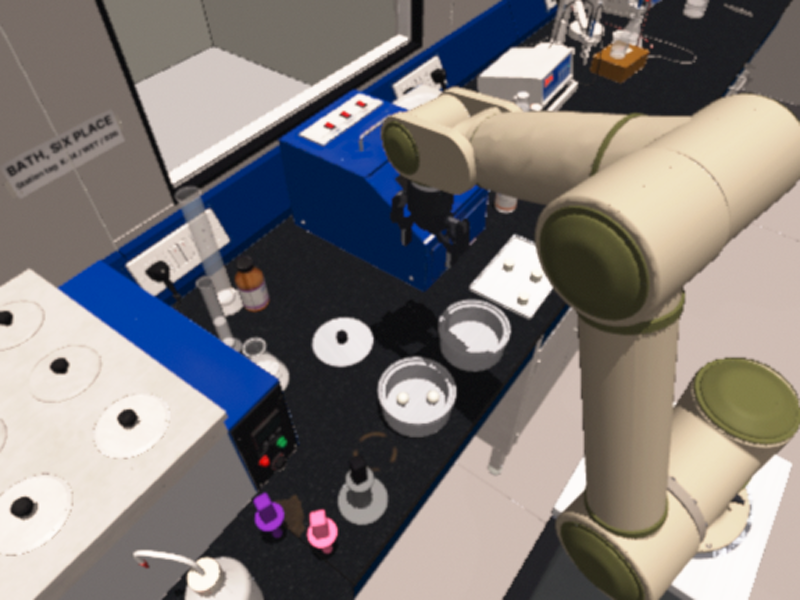

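View pics/side0b.png

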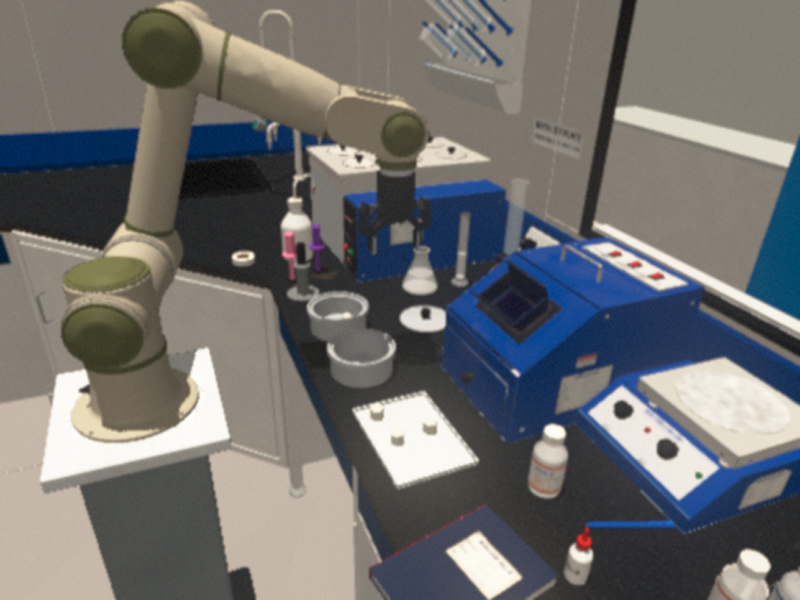

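View pics/wrist0b.png

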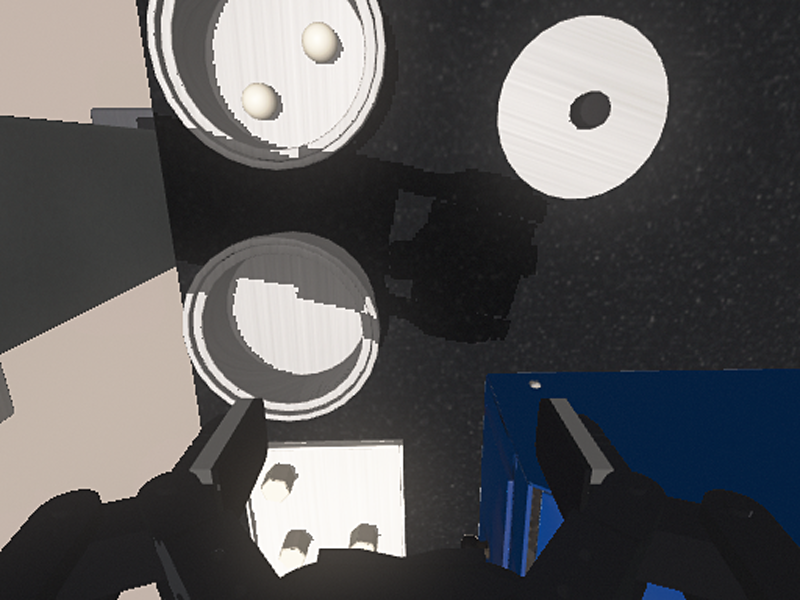

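The scene picture (800x600) shows the ball jar at (417,395), the empty jar at (475,335), the lid at (343,342) and the black rod in its stand at (360,480). The pink and purple decoys are at (320,530) and (268,515). Three slugs are on the tray, at (376,411), (397,438) and (430,426) in the side view.

```bash
cat > m1.py <<'E'
from h import *
s=.64
F={n:grab(n) for n in('scene','side','wrist')}
def P(n,u,v,z): return ray(F[n],u*s,v*s,z)[:2].round(3)
print('slugs scene',[P('scene',*p,.027) for p in((508,263),(536,274),(522,298))])
print('slugs side',[P('side',*p,.027) for p in((376,406),(397,434),(430,422))])
print('jarA rim scene',P('scene',417,388,.061),'wrist',P('wrist',266,48,.061),'side',P('side',338,312,.061))
print('jarB rim',P('scene',475,330,.061),P('wrist',284,325,.061),P('side',362,350,.061))
print('lid disc',P('scene',343,342,.004),P('wrist',583,107,.004),P('side',424,319,.004),'knob',P('wrist',590,109,.028),P('scene',342,336,.028))
print('rod handle top z=.173',P('scene',358,462,.173),P('side',299,246,.173),'foot',P('scene',363,503,.005),P('side',303,293,.005))
print('flask',P('scene',262,372,.01),P('side',421,287,.01),'bottle',P('side',546,490,0),P('side',555,430,.118))
for n,c in(('scene',(200,250,330,350)),('side',(150,130,340,330))):
    pass
E
python3 m1.py
python3 - <<'E'
import cv2
a=cv2.imread('pics/scene0.png')[210:370,140:360]
b=cv2.imread('pics/side0.png')[130:320,160:320]
cv2.imwrite('pics/z1.png',cv2.resize(a,None,fx=3.6,fy=3.6,interpolation=2))
E
```

```text
slugs scene [array([ 0.485, -0.268]), array([ 0.418, -0.274]), array([ 0.409, -0.194])]
slugs side [array([ 0.414, -0.201]), array([ 0.42 , -0.287]), array([ 0.488, -0.278])]
jarA rim scene [0.444 0.14 ] wrist [0.445 0.139] side [0.438 0.11 ]
jarB rim [ 0.431 -0.036] [ 0.442 -0.036] [ 0.436 -0.06 ]
lid disc [0.651 0.111] [0.657 0.111] [0.653 0.104] knob [0.653 0.108] [0.649 0.113]
rod handle top z=.173 [0.397 0.35 ] [0.39  0.252] foot [0.404 0.346] [0.412 0.336]
flask [0.727 0.265] [0.714 0.255] bottle [ 0.607 -0.471] [ 0.609 -0.463]
```

View pics/z1.png

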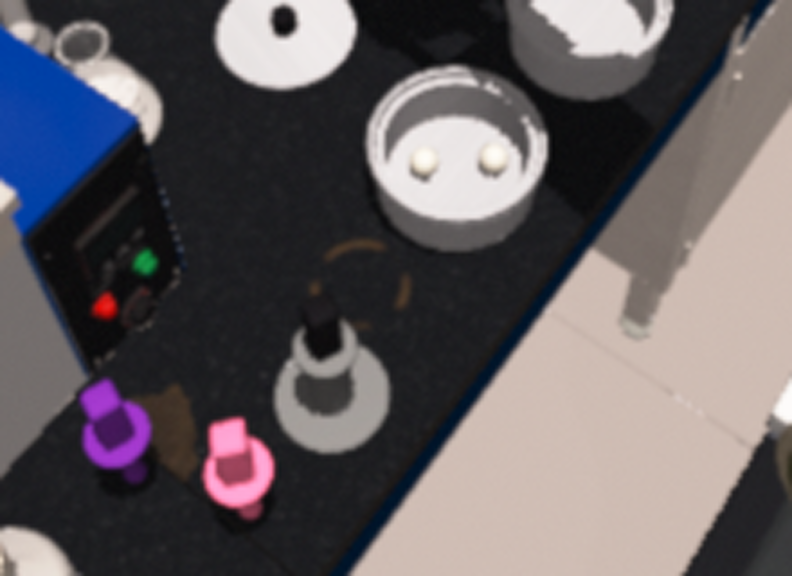

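```bash
python3 - <<'E'
from h import *
s=.64
f=grab('side');print('box base corners',[ray(f,u*s,v*s,0)[:2].round(3) for u,v in((443,378),(510,438))])
env.reach([.45,-.20,.22],down(0))
f=grab('wrist');np.savez('w1.npz',**f)
cv2.imwrite('pics/w1.png',cv2.resize(f['frame'][:,:,::-1],(800,600),interpolation=2))
print(st()['position'],st()['clock'])
for p in((.412,-.198),(.419,-.28),(.487,-.273)):
  print(proj(f,[*p,.027])/s)
  for a in(-30,0,30,60,90,120):
    q=kinematics.ik([*p,.01],down(np.radians(a)));print(a,None if q is None else q[5].round(2),end=' ')
E
```

```text
box base corners [array([ 0.589, -0.13 ]), array([ 0.62 , -0.341])]
[ 0.45058223 -0.19896893  0.2201334 ] 1.2667
[348.39241932 266.25707131]
-30 -0.18 0 -0.71 30 -1.23 60 -1.75 90 -2.28 120 -2.8 [360.94810151 368.41675895]
-30 -0.3 0 -0.82 30 -1.35 60 -1.87 90 -2.39 120 None [447.86571605 360.26856153]
-30 -0.2 0 -0.72 30 -1.24 60 -1.77 90 -2.29 120 -2.82
```

View pics/w1.png

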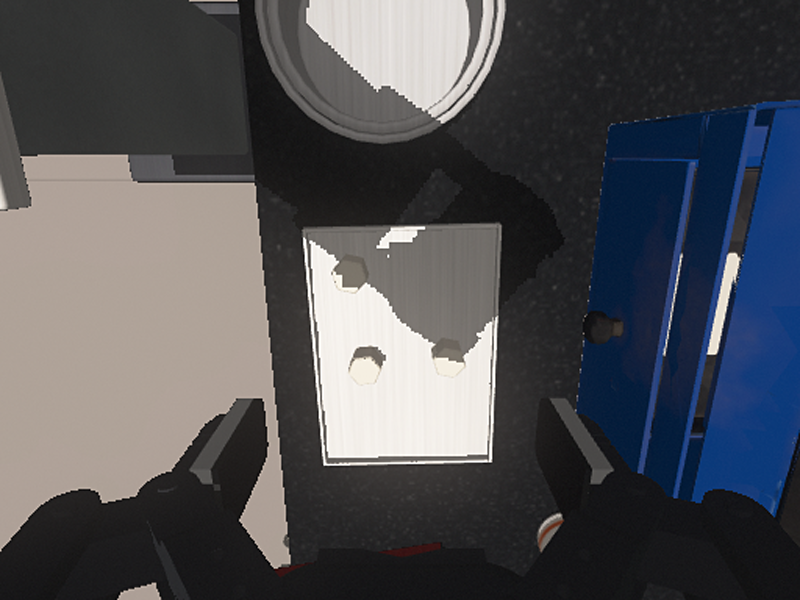

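The close view shows three slugs at about (350,270), (366,367) and (449,358), clear of each other. I'll take a nearer look at each one for its hexagon angle.

```bash
python3 - <<'E'
from h import *
tiles=[]
for i,p in enumerate(((.412,-.198),(.419,-.28),(.487,-.273))):
  env.reach([p[0],p[1]-.01,.10],down(0))
  f=grab('wrist');np.savez('s%d.npz'%i,**f)
  c=proj(f,[*p,.027]);u,v=(c-50).astype(int);print(i,c,u,v)
  tiles.append(cv2.resize(f['frame'][v:v+100,u:u+100,::-1],(264,264),interpolation=2))
cv2.imwrite('pics/t1.png',cv2.resize(np.hstack(tiles),(792,264)));print(st()['clock'])
E
```

```text
0 [254.9256371  194.76615605] 204 144
1 [255.5558091  193.51963598] 205 143
2 [255.5255308  197.05091573] 205 147
2.7833
```

View pics/t1.png

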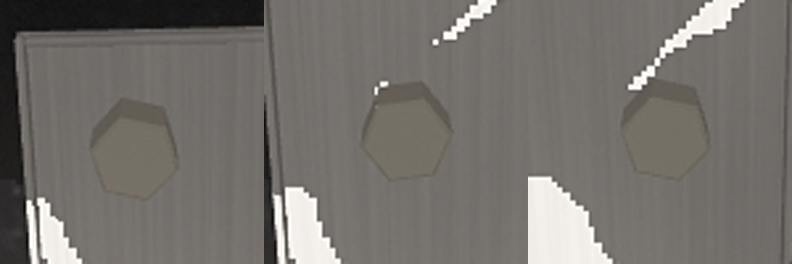

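All three hexagons are clear, each near the centre of its tile, and warmer in colour than the grey tray. Now I'll segment the top faces.

```bash
cat >> h.py <<'E'
def slug(f,p):
    "centre (xy) and flat-normal angle (deg, mod 60) of the hexagon top near p"
    c=proj(f,[*p,.027]);u,v=(c-45).astype(int)
    u,v=max(u,0),max(v,0)
    im=cv2.resize(f['frame'][v:v+90,u:u+90],None,fx=4,fy=4,interpolation=cv2.INTER_CUBIC).astype(int)
    warm=(im[:,:,0]-im[:,:,2])
    body=(warm>7).astype(np.uint8)
    body=cv2.morphologyEx(body,cv2.MORPH_OPEN,np.ones((9,9)))
    g=im.sum(2)/3
    t,_=cv2.threshold(g[body>0].astype(np.uint8),0,255,cv2.THRESH_OTSU)
    m=cv2.morphologyEx(((g>t)&(body>0)).astype(np.uint8),cv2.MORPH_OPEN,np.ones((7,7)))
    cs=cv2.findContours(m,cv2.RETR_EXTERNAL,cv2.CHAIN_APPROX_NONE)[0]
    k=max(cs,key=cv2.contourArea)[:,0,:]
    w=np.array([ray(f,(x+.5)/4-.5+u,(y+.5)/4-.5+v,.027)[:2] for x,y in cv2.convexHull(k.reshape(-1,1,2))[:,0]])
    w=(w*1e5).astype(np.float32).reshape(-1,1,2)
    M=cv2.moments(w);ctr=np.array([M['m10'],M['m01']])/M['m00']/1e5
    pts=w[:,0]/1e5-ctr
    # flat normals: support width is least along them
    A=np.radians(np.arange(0,60,.5));sup=[sum(np.ptp(pts@[np.cos(a+k),np.sin(a+k)]) for k in np.radians([0,60,120])) for a in A]
    a=np.degrees(A[int(np.argmin(sup))])
    return ctr,a,min(sup)/3*1e3,max(sup)/3*1e3,M['m00']/1e4
E
python3 - <<'E'
from h import *
for i,p in enumerate(((.412,-.198),(.419,-.28),(.487,-.273))):
  f=np.load('s%d.npz'%i); print(slug(f,p))
E
```

```text
(array([ 0.38714748, -0.22954413]), np.float64(29.999999999999996), np.float64(10.46642773963405), np.float64(10.888893856777576), 69.03709729576111)
(array([ 0.39115623, -0.30820769]), np.float64(17.0), np.float64(17.502919901412273), np.float64(17.928174648178008), 175.4609743057251)
(array([ 0.45775725, -0.30108334]), np.float64(57.5), np.float64(21.929623545375403), np.float64(22.47372676591623), 268.0688163330078)
```

```bash
sed -i 's/    body=(warm>7).astype(np.uint8)/    body=((warm>=WT)\&(im[:,:,0]<190)).astype(np.uint8); body[:40]=body[-40:]=0; body[:,:40]=body[:,-40:]=0/; s/^def slug(f,p):/def slug(f,p,WT=9):/' h.py
python3 - <<'E'
from h import *
for i,p in enumerate(((.412,-.198),(.419,-.28),(.487,-.273))):
  f=np.load('s%d.npz'%i); c=proj(f,[*p,.027]).astype(int);im=f['frame']
  print(im[c[1],c[0]],im[c[1]-25:c[1]+25:4,c[0]].tolist(),im[c[1],c[0]+25]); 
  for w in(9,12):print(slug(f,p,w))
E
```

```text
[118 112 101] [[116, 112, 108], [113, 109, 106], [115, 111, 107], [115, 112, 107], [99, 93, 87], [108, 102, 93], [117, 111, 101], [118, 112, 102], [118, 112, 102], [118, 113, 103], [118, 112, 102], [119, 113, 103], [119, 113, 103]] [113 110 105]
(array([ 0.41155351, -0.2056075 ]), np.float64(18.0), np.float64(23.733914643201995), np.float64(26.291599296150377), 472.95240398674014)
(array([ 0.41159024, -0.20534418]), np.float64(17.5), np.float64(23.203442838492712), np.float64(25.763846006201792), 455.91748676643374)
[117 111 101] [[115, 111, 108], [115, 111, 108], [100, 94, 87], [100, 94, 87], [118, 112, 102], [118, 112, 102], [118, 112, 102], [117, 111, 102], [119, 113, 103], [119, 113, 102], [118, 113, 102], [115, 111, 108], [115, 111, 107]] [116 112 109]
(array([ 0.4213639 , -0.28192091]), np.float64(38.0), np.float64(23.958691041055566), np.float64(26.781987779214884), 477.61344835891725)
(array([ 0.42123102, -0.2817001 ]), np.float64(38.0), np.float64(23.42505564431149), np.float64(26.180518690501845), 460.6709067417145)
[119 113 102] [[114, 110, 107], [118, 114, 109], [101, 95, 88], [113, 106, 97], [117, 111, 102], [117, 111, 101], [117, 112, 102], [117, 111, 101], [118, 112, 102], [118, 112, 102], [117, 111, 101], [118, 114, 110], [118, 113, 109]] [115 110 106]
(array([ 0.48772316, -0.27496976]), np.float64(18.0), np.float64(23.586210603357927), np.float64(26.095220488953004), 462.01905770530703)
(array([ 0.48783635, -0.27484237]), np.float64(17.5), np.float64(23.222895728491846), np.float64(25.99353890599181), 458.64818120155337)
```

```bash
cat >> h.py <<'E'
JA=np.array([.4445,.1395])
def pick_slug(p,ang,off):
    env.reach([p[0],p[1]-.01,.10],down(0)); env.hold(.15)
    f=grab('wrist'); c,a,w0,w1,ar=slug(f,p)
    print('slug',c.round(4),a,round(w0,1),round(w1,1),np.linalg.norm(c-p).round(4))
    if not(22<w0<25.5 and 24.5<w1<28.5 and np.linalg.norm(c-p)<.012): print('BAD look');return False
    a=np.radians(a+60*round((ang-a)/60))
    env.reach([*c,.08],down(a))
    if env.movel([*c,.0055],.12,guard=8): print('guard hit',st()['position'],st()['contact_force'])
    env.close_gripper(40); env.hold(.2); g=st()['finger_gap']; print('gap',g)
    env.movel([*c,.15],.25); g=st()['finger_gap']; print('gap lifted',g)
    if g<.15: print('LOST');return False
    env.reach([JA[0],JA[1]+off,.15],down(0))
    env.movel([JA[0],JA[1]+off,.066],.15); env.release(); env.hold(.3)
    env.movel([JA[0],JA[1]+off,.16],.25)
    print('clock',st()['clock']);return True
E
python3 - <<'E'
from h import *
pick_slug(np.array([.4116,-.2053]),18,0)
f=grab('wrist');cv2.imwrite('pics/d1.png',f['frame'][:,:,::-1])
E
```

```text
slug [ 0.4113 -0.2055] 17.0 23.5 26.0 0.0004
gap 0.26016259862607305
gap lifted 0.2624940236479962
clock 9.6167
```

View pics/d1.png

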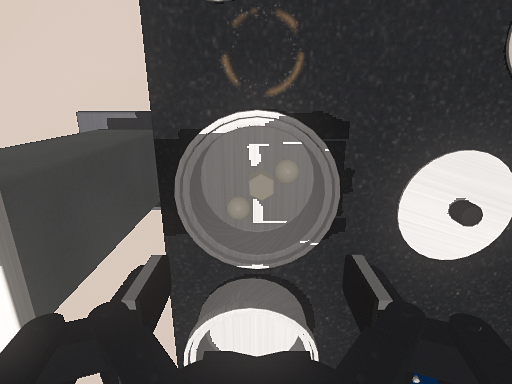

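The first slug stands at the jar's centre (261,187), with the balls at (238,208) and (287,171). Next are slugs 2 and 3.

```bash
python3 - <<'E'
from h import *
f=grab('wrist')
print('jar',ray(f,258,188.5,.061)[:2],[ray(f,*p,.061)[:2].round(4) for p in((175,187),(341,187),(258,110),(258,268))])
print('slug',ray(f,261,187,.03)[:2])
ok=pick_slug(np.array([.4213,-.2818]),38,.025)
if ok: ok=pick_slug(np.array([.4877,-.2748]),78,-.025)
env.reach([JA[0],JA[1]-.01,.2],down(0));env.hold(.1)
f=grab('wrist');np.savez('d2.npz',**f)
env.reach([.45,-.20,.22],down(0));env.hold(.1);g=grab('wrist')
cv2.imwrite('pics/d2.png',cv2.resize(np.hstack([f['frame'],g['frame']])[:,:,::-1],(800,300),interpolation=cv2.INTER_AREA))
E
```

```text
jar [0.44496467 0.14736171] [array([0.3758, 0.1487]), array([0.5141, 0.1487]), array([0.4449, 0.2103]), array([0.4451, 0.0716])]
slug [0.44788669 0.13961335]
slug [ 0.4212 -0.2821] 36.5 24.1 26.2 0.0003
gap 0.2627170255118498
gap lifted 0.2652554947306489
clock 18.2667
slug [ 0.4875 -0.2747] 16.5 23.2 25.6 0.0002
gap 0.26867286489287656
gap lifted 0.2547596640994604
clock 27.575
```

View pics/d2.png

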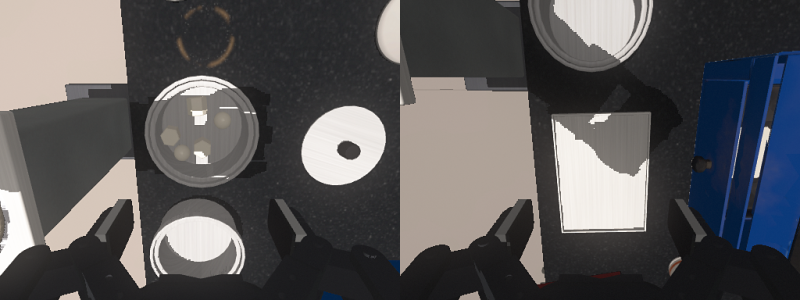

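All three slugs are in the jar, the tray is empty and jar B is empty. Next I'll look at the rod from above.

```bash
python3 - <<'E'
from h import *
f=np.load('d2.npz');k=512/400
for p in((145,131),(260,131),(202,75.5),(202,187.5)): print(ray(f,p[0]*k,p[1]*k,.061)[:2].round(4),end=' ')
env.reach([.405,.27,.28],down(0));env.hold(.1)
f=grab('wrist');np.savez('r1.npz',**f)
cv2.imwrite('pics/r1.png',cv2.resize(f['frame'][:,:,::-1],(800,600),interpolation=2))
E
```

```text
[0.3759 0.1462] [0.5156 0.1462] [0.445  0.2101] [0.4453 0.0704]
```

View pics/r1.png

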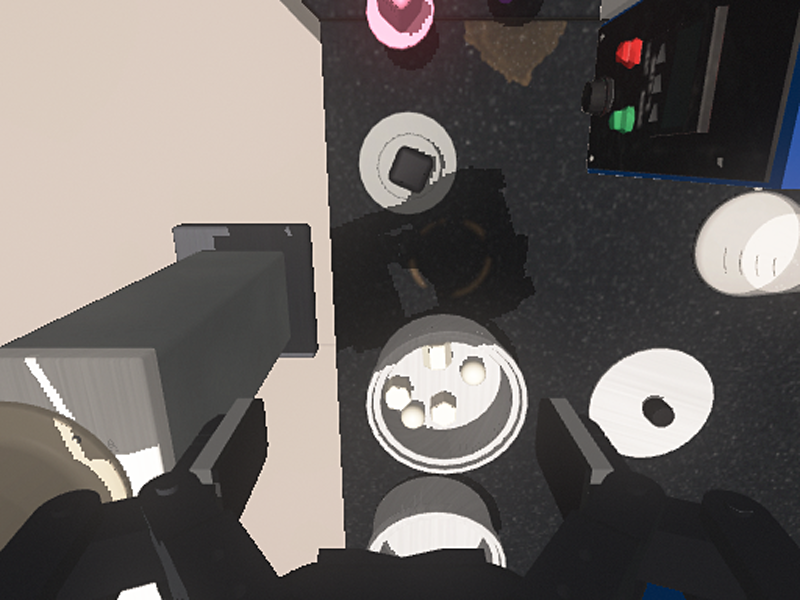

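The black rod handle is at (411,170) over its stand, with the foot centred at (408,163). The pink decoy is farther back at (400,15). Now the close look.

```bash
python3 - <<'E'
from h import *
f=np.load('r1.npz');s=.64
P=lambda u,v,z:ray(f,u*s,v*s,z)[:2]
print('handle',P(411,170,.144),'foot',P(408,163,.005),'pink',P(400,0,.144),P(400,20,.1),'flask',P(750,250,0))
h=P(411,170,.144)
env.reach([h[0],h[1]-.008,.23],down(0));env.hold(.15)
f=grab('wrist');np.savez('r2.npz',**f)
c=proj(f,[*h,.144]);print(c)
cv2.imwrite('pics/r2.png',cv2.resize(f['frame'][:,:,::-1],(800,600),interpolation=2))
g=cv2.cvtColor(f['frame'],cv2.COLOR_RGB2GRAY);u,v=c.astype(int);print(g[v-40:v+40:4,u],g[v,u-40:u+40:4])
E
```

```text
handle [0.41111517 0.33986527] foot [0.41132478 0.34106627] pink [0.40504514 0.42347798] [0.40494408 0.42488238] flask [0.72228833 0.26497138]
[255.84285538 191.83512624]
[70 87 85 37 28 28 27 28 32 28 27 28 26 26 31 28 31 27 29 31] [35 34 34 32 31 30 31 29 30 30 27 28 27 25 52 30 26 28 24 28]
```

View pics/r2.png

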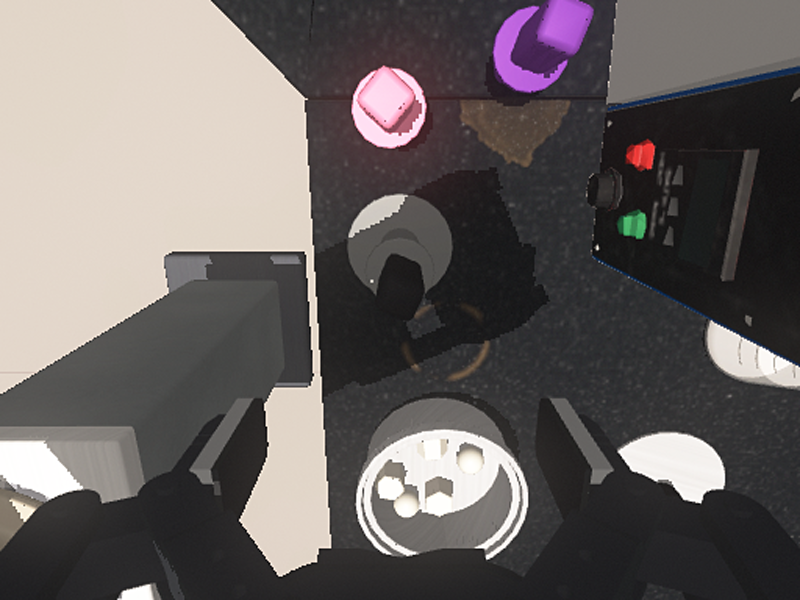

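```bash
python3 - <<'E'
from h import *
f=np.load('r1.npz');s=.64
P=lambda u,v,z:ray(f,u*s,v*s,z)[:2]
u,v=243,89
im=cv2.resize(f['frame'][v:v+40,u:u+40],None,fx=8,fy=8,interpolation=cv2.INTER_CUBIC)
g=cv2.cvtColor(im,cv2.COLOR_RGB2GRAY)
m=cv2.morphologyEx((g<75).astype(np.uint8),cv2.MORPH_OPEN,np.ones((9,9)))
k=min(cv2.findContours(m,0,cv2.CHAIN_APPROX_NONE)[0],key=lambda c:np.linalg.norm(c.mean((0,1))-[160,160]))
k=cv2.convexHull(k)[:,0]
w=np.array([ray(f,(x+.5)/8-.5+u,(y+.5)/8-.5+v,.144)[:2] for x,y in k])
r=cv2.minAreaRect((w*1e4).astype(np.float32));print('handle rect',r)
J=np.array([.4454,.1405])
for p,z in(((437,355),.03),((473,371),.018),((399,393),.03),((413,416),.018),((444,408),.03)):
  d=P(*p,z)-J;print(p,d.round(3),np.linalg.norm(d).round(3),np.degrees(np.arctan2(d[1],d[0])).round())
print('lid knob',P(657,411,.028),P(650,403,.004))
E
```

```text
handle rect ((4110.60693359375, 3402.56005859375), (231.11483764648438, 226.63973999023438), 65.35936737060547)
(437, 355) [-0.008  0.034] 0.035 102.0
(473, 371) [0.028 0.012] 0.031 24.0
(399, 393) [-0.042 -0.004] 0.042 -174.0
(413, 416) [-0.029 -0.036] 0.046 -128.0
(444, 408) [ 0.   -0.02] 0.02 -89.0
lid knob [0.64867245 0.11563672] [0.65491001 0.11055858]
```

```bash
cat >> h.py <<'E'
JA=np.array([.4454,.1405]); H=np.array([.4111,.3405]); QR=down(np.radians(-23)); ZR=.088
E
python3 - <<'E'
from h import *
env.reach([*H,.22],QR)
print('guard',env.movel([*H,ZR],.12,guard=8),st()['position'],st()['contact_force'])
env.close_gripper(100);env.hold(.3);s=st();print(s['finger_gap'],s['position'],s['contact_force'])
env.movel([*H,ZR+.12],.12);env.hold(.3);s=st();print(s['finger_gap'],s['position'],s['contact_force'],s['ft_torque'],s['clock'])
f=grab('scene');g=grab('side')
a=proj(f,[*H,.17]).astype(int);b=proj(g,[*H,.17]).astype(int)
C=lambda I,c:cv2.resize(I[max(c[1]-70,0):max(c[1]-70,0)+140,max(c[0]-60,0):max(c[0]-60,0)+120,::-1],(390,455),interpolation=2)
cv2.imwrite('pics/r3.png',np.hstack([C(f['frame'],a),C(g['frame'],b)]))
E
```

```text
guard False [0.41145585 0.34070665 0.08866789] [ 1.03072525  0.55082776 -0.00965582]
0.2433519326578785 [0.41129697 0.34058861 0.08826873] [-0.36538929 -0.2535888   5.49784896]
0.2479231880966226 [0.41106041 0.34043386 0.20773702] [ 0.95493167  0.05251576 -0.76768388] [ 0.02191226  0.0086289  -0.01405116] 36.0
```

View pics/r3.png

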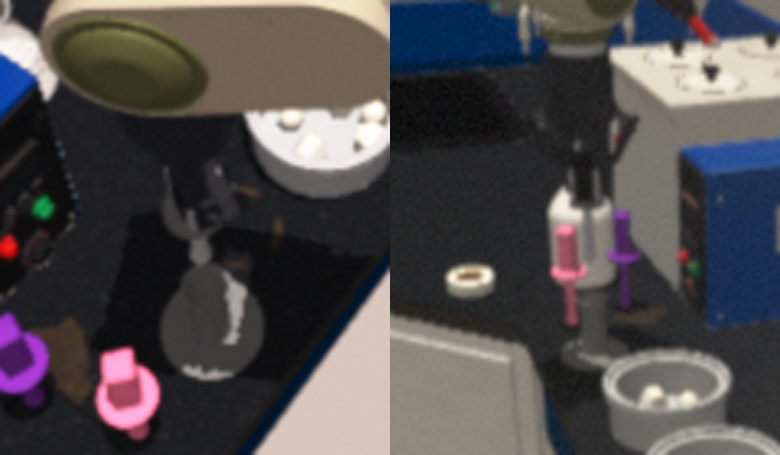

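The rod is out of its stand, upright and clear of the pink and purple decoys. Next comes stirring.

```bash
cat > stir.py <<'E'
from h import *
import sys
a0,turns,vel=float(sys.argv[1]),float(sys.argv[2]),float(sys.argv[3])
r=.0435;zt=.0925;N=24
pt=lambda a,z:[JA[0]+r*np.cos(a),JA[1]+r*np.sin(a),z]
a=np.radians(a0)
env.reach(pt(a,.215),QR)
if env.movel(pt(a,zt),.1,guard=6):
    print('blocked on entry',st()['position'],st()['contact_force']);env.movel(pt(a,.215),.15);sys.exit()
env.hold(.1);done=0;log=[];rad=[];t0=st()['clock']
while done<turns*N:
    a+=2*np.pi/N
    hit=env.movel(pt(a,zt),vel,guard=15)
    s=st();F=np.linalg.norm(s['contact_force'][:2]);log.append(F);rad.append(np.linalg.norm(s['position'][:2]-JA))
    if hit: print('jam at',np.degrees(a)%360,s['contact_force'],'turns',done/N);break
    done+=1
print('turns',done/N,'F max/mean',max(log),np.mean(log),'rad',min(rad),max(rad),'z',s['position'][2],'t',s['clock']-t0,s['clock'])
p=s['position'];env.hold(.2);env.movel([p[0],p[1],.215],.15);env.hold(.2);print(st()['contact_force'],st()['finger_gap'])
f=grab('side');cv2.imwrite('pics/st%d.png'%int(s['clock']),f['frame'][:,:,::-1])
E
python3 stir.py -40 4.3 0.12
```

```text
turns 4.333333333333333 F max/mean 1.3535012286180366 0.6479045100883233 rad 0.04319346925738395 0.04354253022112832 z 0.09256882951932438 t 26.0 64.5167
[ 0.77706556 -0.26548002 -0.38395557] 0.2425344273704534
```

```bash
python3 - <<'E'
from h import *
env.movel([JA[0],JA[1]+.1,.23],.2);env.hold(.1)
f=grab('side')['frame'];g=grab('wrist')['frame']
cv2.imwrite('pics/st.png',np.hstack([cv2.resize(f[100:250,160:310],(400,400),interpolation=2),cv2.resize(g,(400,400))])[:,:,::-1])
E
```

```text
(no output)
```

View pics/st.png

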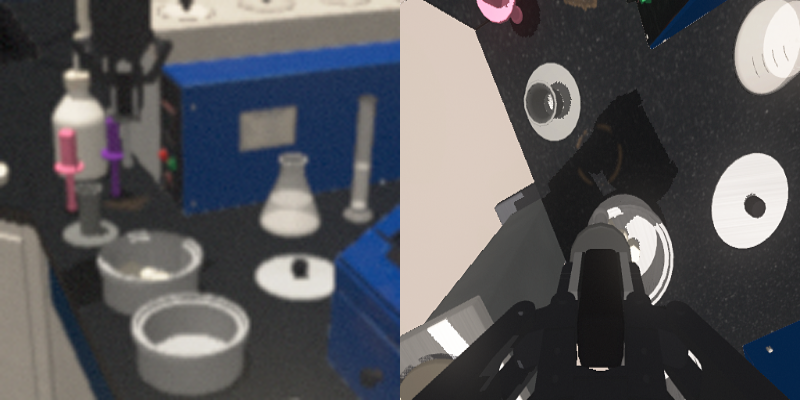

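The rod is still held straight. The forces were low, at most 1.4 N, so I'll check that the pieces were swept and add a quicker set of turns while filming the jar.

```bash
sed -e 's/N=24/N=12/; s/r=.0435/r=.0445/' -e "s/    done+=1/    done+=1\n    if done%8==1: T.append(grab('scene')['frame'])/" -e 's/^a=np.radians(a0)/a=np.radians(a0);T=[grab("scene")["frame"]]/' stir.py > stir2.py
cat >> stir2.py <<'E'
T.append(grab('scene')['frame']);c=proj(grab('scene'),[*JA,.03]).astype(int)
C=[cv2.resize(t[c[1]-35:c[1]+35,c[0]-35:c[0]+35,::-1],(260,260),interpolation=2) for t in T][:6]
C+= [C[0]*0]*(6-len(C))
cv2.imwrite('pics/s2.png',np.vstack([np.hstack(C[:3]),np.hstack(C[3:])]))
E
python3 stir2.py 76 3.3 0.2
```

```text
turns 3.3333333333333335 F max/mean 1.8035129910990715 0.7624569323192635 rad 0.04355859103468558 0.04462777883024781 z 0.09264356820163532 t 10.916700000000006 79.375
[-0.61404956 -0.29266565 -0.49875644] 0.2464288472872332
```

View pics/s2.png

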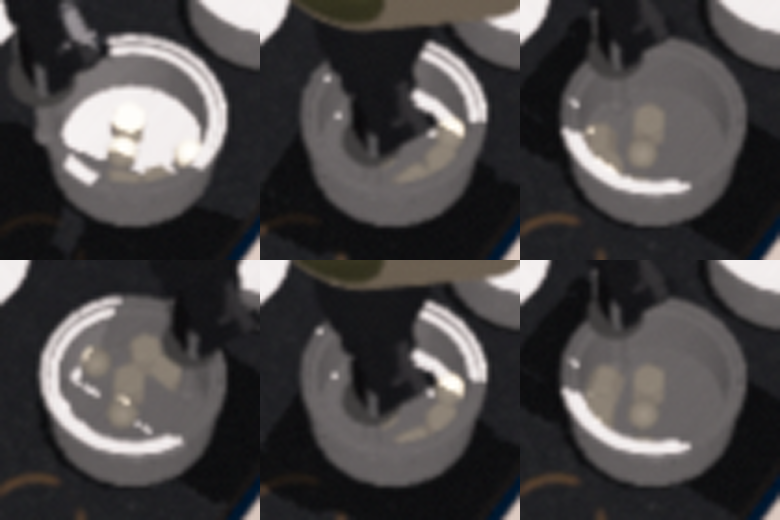

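Frames 2 to 6 show the pieces being pushed round along the wall ahead of the rod. Now I'll put the rod back.

```bash
python3 - <<'E'
from h import *
env.reach([*H,.215],QR);env.hold(.2)
print(env.movel([*H,.10],.08,guard=8),st()['position'],st()['contact_force'])
print(env.movel([*H,.0868],.03,guard=5),st()['position'],st()['contact_force'])
env.release();env.hold(.3)
env.movel([*H,.22],.15)
env.reach([.405,.27,.28],down(0));env.hold(.1)
f=grab('wrist');np.savez('r4.npz',**f);g=grab('side');h=grab('scene')
a=proj(g,[*H,.1]).astype(int);b=proj(h,[*H,.1]).astype(int)
I=f['frame'][60:310,190:500]
C=lambda q,c:cv2.resize(q['frame'][c[1]-40:c[1]+40,c[0]-32:c[0]+32],(200,250),interpolation=2)
cv2.imwrite('pics/r4.png',cv2.resize(np.hstack([I,C(g,a),C(h,b)])[:,:,::-1],(800,282)));print(st()['clock'])
E
```

```text
False [0.41130873 0.34062399 0.10041068] [-0.00987877 -0.85744338 -1.53103081]
True [0.41107735 0.34048132 0.08827374] [-0.75994575 -0.41977297  4.62720674]
86.75
```

View pics/r4.png

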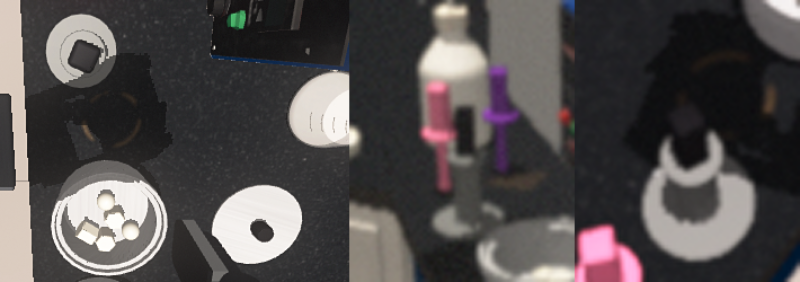

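The rod stands fully back in its stand and all five pieces lie below the jar's rim. Next I'll measure the lid from close by and pick it up.

```bash
cat >> h.py <<'E'
def lid(f,p,z):
    "centre and radius of bright lid disc (upper face at z)"
    g=cv2.cvtColor(f['frame'],cv2.COLOR_RGB2GRAY);c=proj(f,[*p,z])
    m=cv2.morphologyEx((g>g.max()*LT).astype(np.uint8),cv2.MORPH_OPEN,np.ones((3,3)))
    k=min(cv2.findContours(m,0,cv2.CHAIN_APPROX_NONE)[0],key=lambda c_:np.linalg.norm(c_.mean((0,1))-c) if cv2.contourArea(c_)>3000 else 1e9)
    w=np.array([ray(f,*q,z)[:2] for q in cv2.convexHull(k)[:,0].astype(float)])
    return w, cv2.fitEllipse((w*1e4).astype(np.float32))
LT=.3
E
python3 - <<'E'
from h import *
p=np.array([.652,.111])
env.reach([p[0],p[1]-.03,.15],down(0));env.hold(.15)
f=grab('wrist');np.savez('l1.npz',**f)
cv2.imwrite('pics/l1.png',f['frame'][:,:,::-1])
try: w,e=lid(f,p,.004);print(e,w.min(0),w.max(0))
except Exception as x:print(x)
E
```

```text
((6559.98974609375, 1088.36962890625), (1224.7579345703125, 1235.7275390625), 170.95657348632812) [0.59492051 0.04697584] [0.71731195 0.17037068]
```

View pics/l1.png

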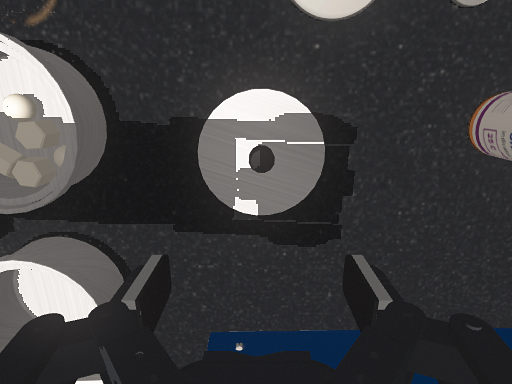

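The lid is a clean disc centred at (262,152), fitted at 123 mm across, which is right. Picking it up and placing it.

```bash
python3 - <<'E'
from h import *
f=np.load('l1.npz');print('knob',ray(f,262,158.5,.028)[:2])
L=np.array([.656,.1088]);Q=down(0)
env.reach([*L,.09],Q)
print(env.movel([*L,.011],.1,guard=8),st()['position'])
env.close_gripper(60);env.hold(.3);s=st();print(s['finger_gap'],s['contact_force'])
env.movel([*L,.15],.12);env.hold(.2);s=st();print(s['finger_gap'],s['contact_force'])
env.reach([*JA,.15],Q);env.hold(.2)
print(env.movel([*JA,.075],.06),st()['contact_force'])
hit=env.movel([*JA,.064],.02,guard=4);s=st();print(hit,s['position'],s['contact_force'],s['ft_torque'],s['clock'])
E
```

```text
knob [0.65667477 0.11055965]
False [0.65651369 0.10880234 0.01183096]
0.25139245267097543 [-1.22154215 -0.39524865  5.21502291]
0.2543209471706307 [-0.13482161 -0.32429116 -1.36794888]
False [-0.4056824 -0.5234932 -2.232095 ]
True [0.44552787 0.14052115 0.06739147] [-0.72851845 -0.19408227  4.96124521] [-0.06590958  0.08671139  0.04403996] 94.8417
```

Contact came at TCP height 0.0674, which is the pick-up height plus 56 mm, so the lid is on its seat.

```bash
python3 - <<'E'
from h import *
env.release();env.hold(.3);env.movel([*JA,.15],.12)
env.reach([JA[0],JA[1]-.03,.21],down(0));env.hold(.15)
f=grab('wrist')
try: w,e=lid(f,JA,.060);print(e)
except Exception as x:print(x)
env.reach([.525,0,.25],down(0));env.hold(.5);g=grab('side')['frame'][90:330,150:390]
cv2.imwrite('pics/f.png',np.hstack([cv2.resize(f['frame'],(480,360)),cv2.resize(g,(320,360),interpolation=2)])[:,:,::-1]);print(st()['clock'])
E
```

```text
((4444.7080078125, 1405.9381103515625), (1395.700927734375, 1405.7882080078125), 0.6860158443450928)
98.375
```

View pics/f.png

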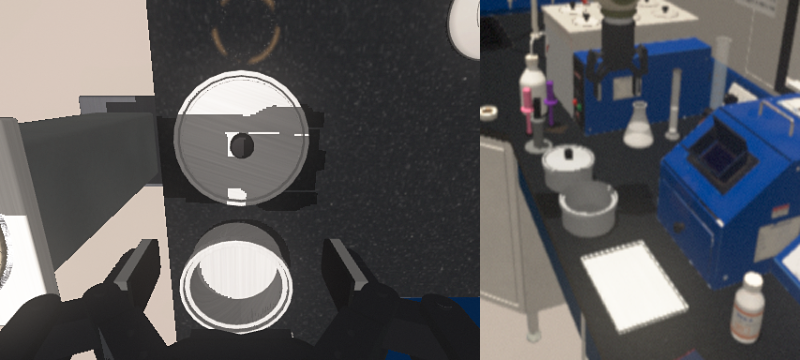

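The lid lies flat inside the rim, and the fitted circle (140 mm across at (0.4445, 0.1406)) is the jar's rim, which confirms the jar's position. The rod stands upright, jar B and the tray are empty, and the flask and bottle are where they were.

```bash
python3 -c "
from h import *
job.hand_in()"
```

```text
the job is handed in; nothing more can be done
```

I finished the job and handed it in at about 98 s on the robot's clock; no verdict is reported.

- **Slugs:** Three slugs were present, and all three are in the jar that held the two balls. The tray and the other jar are empty.
- **Stirring:** I made 4.3 turns, then another 3.3 quicker ones, with the rod 43.5–44.5 mm from the jar's axis and the tip about 6 mm above the floor. The highest sideways force I read was 1.8 N, sampled between short moves, and nothing jammed.
- **Sweep:** Pictures during the second set show pieces pushed round along the wall. One slug and one ball near the centre stayed almost still then. I took no pictures during the first set, so I can't say how far those two moved.
- **Rod:** It is fully back in its stand, with the collar touching at the same height as when I picked it up. It looks upright in the pictures.
- **Lid:** It touched down at the height expected for the seat and looks flat inside the rim in the last pictures.
- **Bystanders:** The flask, the white-capped bottle and the pink and purple look-alikes were not touched, and by eye they stand where they were.

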